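Slide a culture dish under the scanner bridge

ROBOT

A 7-joint arm with a two-finger parallel gripper is mounted at the origin on a cart in front of the work surface, level with it; the furniture and walls round the work are solid. World frame = base frame: x ahead of the robot, y to its left, z up, the work surface at z = 0. Lengths are in m, angles in rad, forces in N, time in s.
With the tool pointing down it reaches from about 0.4 to 0.925 m from the base axis. Payload 4.1 kg.
Tool frame: the origin (TCP) lies on the centre line of the jaws, within the pads' length; the fingertips stand 11 mm ahead of it and the grasp point (between the pads) lies 8 mm behind it (bot.tcp_to_tips is the distance from the TCP to the fingertips, in m); z points along the fingers, y is the line along which they close (so a half turn about z gives the same grasp; the last joint's range is limited). The gripper opens to 85 mm and grips with 20 to 120 N. Pads are 22 mm wide; open, the fingers measure 114 mm over their backs; the gripper's body (76 mm by 85 mm) begins 54 mm behind the grasp point. The pads swing forward as they close: fully open they stand 13 mm farther back than shut.
Start: joints at [1.095, 0.398, 0.045, 1.537, -0.019, 1.207, -0.051], TCP at [0.239, -0.604, 0.242] pointing down, gripper open.
Joint ranges: [-2.82, 2.82], [-0.49, 2.23], [-1.37, 1.46], [0, 2.46], [-1.36, 4.5], [0.23, 2], [-2.94, 2.94]. Speed limits (rad/s): [2.57, 2.57, 3.14, 3.14, 3.14, 3.14, 3.14].

INTERFACE

Orientations are given as a rotation vector (axis times angle).
In Python, from station import bot, viewer gives the robot as it stands.
- The arm moves only by the tool carry_out, never from a script. Its argument "deltas" is a list of rows, each a list of 3 entries, a list of its own where there are three numbers: the turn, a rotation vector about the world's x, y, z in rad, then the shift along the world's x, y, z in mm, then the closure in counts, from 0 (fully open) to 255 (shut). A call has 1 to 20 rows; each row shifts and turns the commanded pose from where the row before left it; what a row does not reach is not made up. A row lasts 1/10 s, in which the tool goes at most 50 mm and 8.59 degrees, less where a joint would pass 70% of its speed; a pose out of reach is approached as far as the arm can. A call is refused whole if a number of a shift passes 50 or a number of a turn 0.15, either way. A call with a gripper value outside its range is refused whole. The fingers move at their own pace and stop on an object; the grip force is fixed at half the most. Time passes only in rows, so rows that do not move let the fingers close. It gives the time, the measured TCP pose, the force, the opening and the grip force at its end, in the units of the state.
- bot.state(): the state, without advancing time (a new reading comes with each control period).
- viewer.camera(name): name is "side" or "top" or "wrist"; returns (picture, depth): 400x640x3 uint8, blue, green, red; 400x640 float32, m along the optical axis (not along the pixel's ray), 0 where there is no reading.
- viewer.calibration(name): a dict with "K" (3x3 intrinsics, pixels), "origin" and "attitude" of the camera in the world. Camera axes: x right, y up, looking along -z (the intrinsics and any distortion apply to the point x, -y, -z); pixel columns grow to the right and rows downward; lengths in m; the calibration is good to about 2 mm. A picture is of the moment at which its call begins: read the wrist's pose just before it. calibration takes no time and is no camera call; for the wrist camera it gives the pose at the moment of the call.
- bot.finish_job(): hands the job in; it is judged then, once.
The state is a dict: "clock": time; "joint_positions": joint angles; "qd": joint speeds; "joint_torque": joint torques, N m; "tcp_pos": TCP position; "tool_rot": TCP orientation; "contact_force": force on the tool from outside, world axes, zero at the start; "ft_torque": the same for the moment, N m; "finger_gap": finger opening in m; "grip_force": force on a finger pad.
Only numpy, scipy, OpenCV 4.12 (cv2) and the standard library are available. Lean on these libraries where they do the work, as an engineer would, in place of code of your own. Each camera call takes 0.05 s, during which the arm holds its last target. There are 200 camera calls.

TASK

Push the clear culture dish with pale agar, which stands near the front of the bench, along the bench and in under the low white scanner bridge from the open front, until it rests gently against both black rubber stops behind the bridge, then leave it there and draw clear. Only push it with the fingers: keep it flat on the bench, never lift, squeeze or tip it, and do not bump the bridge. Leave the white lid, the amber jar and the little stain vial where they stand.

Things in the scene. Friction and masses are not known exactly. Their poses are not given: they have to be found in the camera images.
- pale_dish: The job: a round clear petri dish with pale yellow-grey agar, 64 mm across its rim (the wall is about 60 mm across where fingers touch it), 14 mm high, about 35 g, loose on the bench. Origin: centre of its underside, z up. It starts nearer to the robot than the bridge, to its left or right, changing places with the white lid.
- white_lid: Flat white dish lid with a round yellow label, 89 mm across, 7 mm high, loose; a bystander. Origin: centre of its underside, z up.
- amber_jar: Brown jar with white screw cap, 45 mm across, 55 mm high, loose, standing at one side of the bridge; a bystander. Origin: centre of its underside, z up.
- stain_vial: Small brown vial with white screw cap, 24 mm across, 57 mm high, loose, standing at the other side of the bridge; a bystander. Origin: centre of its underside, z up.
- scanner: Low white scanner bridge fixed to the bench; place and yaw vary. Beam 24 mm deep (x -12 to +12 mm), 116 mm wide (y), underside 18 mm, top 42 mm above the bench, on two grey legs with 84 mm free between them. No base plate: dishes slide on the bench. Open front: -x of its frame; dishes go in along +x. Side rails run back from the legs. Origin: on the bench midway under the beam, z up.
- seat (a point): Point on the bench midway under the beam (the scanner's origin, same axes): the centre of a dish that touches both stops. A seated dish still sticks out about 20 mm in front of the beam, so pushing fingers stay in front of it.
- stops (a point): Point on the bench midway between the two upright black rubber stops behind the beam, 28.8 mm behind the seat point (+x). Each stop is 8 mm in diameter and 12 mm high, rigid; they stand 18 mm to either side of this point (y).
Things that resemble listed ones, but are neither listed nor needed, are in the scene too. What is shaped like the pale_dish but purple is not meant. What is shaped like the scanner but red is not meant.

How it is judged:
At the end, for the whole second after the job is handed in: The pale dish lies flat and at rest on the bench under the bridge, its centre within 6 mm of the seat point (against both stops) (horizontal distance between pale_dish and seat below 0.006 m and height (world z) of pale_dish below 0.004 m and angle between pale_dish's own z axis and vertical below 0.05 rad and linear speed of pale_dish below 0.01 m/s); the robot touches nothing.
It fails at once if the pale dish is lifted more than 6 mm off the bench or tipped more than 0.12 rad (height (world z) of pale_dish above 0.006 m or angle between pale_dish's own z axis and vertical above 0.12 rad).
It fails at once if the pale dish is pressed or squeezed with more than 15 N (contact force between any of the fingers, the arm and pale_dish above 15 N).
It fails at once if the robot bumps the bridge with more than 10 N (contact force between any of the fingers, the arm and scanner above 10 N).
It fails at once if the white lid, the jar or the vial is moved more than 15 mm or tipped more than 0.2 rad (distance of any of white_lid, amber_jar, stain_vial from where it was at the start of the episode above 0.015 m or angle between any of white_lid, amber_jar, stain_vial's own z axis and vertical above 0.2 rad).
It also fails if it takes over 54 s, if anything falls off the work surface, if the arm or the gripper's body presses on something with over 40 N, if the wrist force passes 120 N, or if a joint passes its speed limit or range.

## Working session

There is one attempt and no reset: what is moved stays moved. The work goes in short steps, Python scripts to look and compute and a tool call to move; the robot and the scene stay as the last step left them, time stands still between calls to the robot, and variables do not carry over. Pictures are saved under pics/ and viewed, at most 10 in all, crops included, and the job is handed in when it is done.

Besides the shell and the picture viewer there is one more tool, called after "Emit:" as a command line: name --argument value ..., lists and objects as JSON in quotes. carry_out: Moves the arm, as the interface text tells. Its arguments: {"type":"object","properties":{"deltas":{"type":"array"}},"required":["deltas"]}

```bash
mkdir -p pics
cat > h.py <<'E'
import numpy as np, cv2
from station import bot, viewer
def snap(n,tag):
    c=viewer.calibration(n); p,d=viewer.camera(n); cv2.imwrite(f'pics/{tag}.png',p)
    np.savez(f'pics/{tag}.npz',p=p,d=d,K=c['K'],o=c['origin'],R=np.array(c['attitude'],float))
    return p,d,c
def load(t):
    return np.load(f'pics/{t}.npz')
def rot(a):
    a=np.array(a,float)
    return a if a.shape==(3,3) else cv2.Rodrigues(a)[0]
def ray(z,u,v):
    K=z['K']; r=np.array([(u-K[0,2])/K[0,0],-(v-K[1,2])/K[1,1],-1]); return rot(z['R'])@r
def onplane(z,u,v,h):
    r=ray(z,u,v);o=z['o']; return o+r*(h-o[2])/r[2]
def proj(z,P):
    q=rot(z['R']).T@(np.array(P)-z['o']); K=z['K']; return K[0,0]*q[0]/-q[2]+K[0,2], K[1,1]*-q[1]/-q[2]+K[1,2]
E
python3 - <<'E'
from h import *
for n in('top','side'):
    c=snap(n,n+'0')[2]; print(c)
print(bot.state())
E
```

```text
{'K': array([[376.87034852,   0.        , 320.16493545],
       [  0.        , 376.87034852, 199.37773045],
       [  0.        ,   0.        ,   1.        ]]), 'origin': array([ 0.51893261, -0.03475065,  0.87745567]), 'attitude': array([ 0.09885089, -0.08537313, -1.58487123])}
{'K': array([[374.33797443,   0.        , 321.58278017],
       [  0.        , 374.33797443, 199.10500065],
       [  0.        ,   0.        ,   1.        ]]), 'origin': array([ 0.38144725, -0.72695276,  0.5199447 ]), 'attitude': array([ 0.97434637, -0.140425  , -0.27136193])}
{'clock': 0.1, 'joint_positions': array([ 1.09497096,  0.39913247,  0.04503049,  1.53776143, -0.01870485,
        1.20688922, -0.05071708]), 'qd': array([ 2.97523629e-05, -1.80216992e-03, -9.15571746e-04, -4.81865872e-03,
       -3.51643158e-04,  1.85612758e-03, -8.05920854e-04]), 'joint_torque': array([ 4.88147722e-03, -4.76260793e+01,  1.37017407e+00, -2.54953176e+01,
        1.19297332e-02,  4.88720878e-03,  7.45417253e-06]), 'tcp_pos': array([ 0.23900705, -0.60387096,  0.24135457]), 'tool_rot': array([-3.08428430e+00, -5.88251140e-01,  6.98587779e-04]), 'contact_force': array([-0.81603334,  0.64448612,  0.85437389]), 'ft_torque': array([-0.01026011,  0.05064832, -0.01567753]), 'grip_force': 0.0, 'finger_gap': 0.08538163700484665}
```

View pics/top0.png

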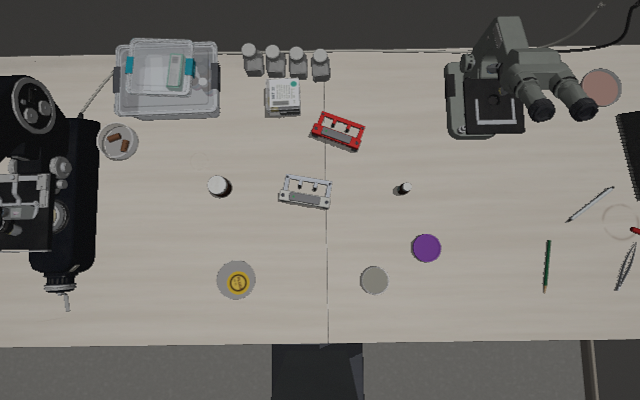

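The top view shows the pale dish at about (374,280), the white bridge at (305,192), the jar at (219,186) and the vial at (402,188). The lid is at (237,280) and the purple decoy at (426,248). I'll enlarge it for measuring.

Run:
```python
from h import *
p=load('top0')['p']; c=p[160:300,255:445]; cv2.imwrite('pics/c1.png',cv2.resize(c,None,fx=4,fy=4,interpolation=cv2.INTER_CUBIC))
z=load('top0')
for n,u,v,h in (('dish',374,280,.014),('lid',237,280,.007),('jar',219,186,.055),('vial',405,187,.057),('purple',426,248,.014)): print(n,onplane(z,u,v,h).round(4))
```

```text
dish [ 0.4361 -0.1463  0.014 ]
lid [0.44   0.1638 0.007 ]
jar [0.6492 0.1949 0.055 ]
vial [ 0.6397 -0.2152  0.057 ]
purple [ 0.5056 -0.2663  0.014 ]
```

View pics/c1.png

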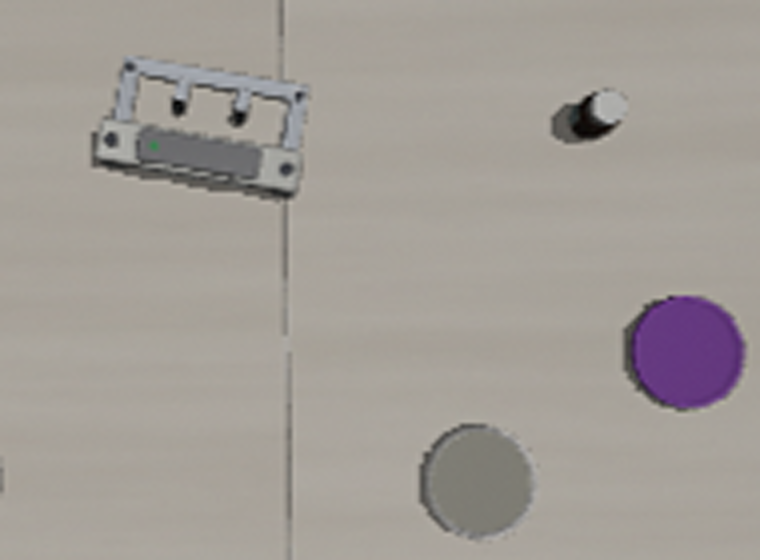

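View pics/side0.png

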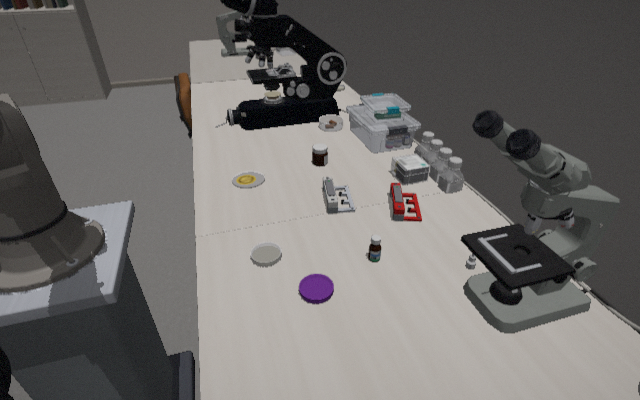

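Run:
```python
from h import *
z=load('top0')
f=lambda x,y,h: onplane(z,255+(x+.5)/4-.5,160+(y+.5)/4-.5,h)[:2]
a,b=f(111,139,.042),f(286,169,.042); y=(a-b)/np.linalg.norm(a-b); x=np.array([y[1],-y[0]])
print('screws',a,b,np.linalg.norm(a-b),'mid',(a+b)/2,'yaw',np.arctan2(x[1],x[0]))
s1,s2=f(178,107,.012),f(237,118,.012); ys=s1-s2;print('stops',s1,s2,np.linalg.norm(ys),'yaw',np.arctan2(-ys[0],ys[1]),'seat',(s1+s2)/2-.0288*x)
fl,fr=f(94,165,.042),f(297,193,.042);print('front',fl,fr,np.linalg.norm(fl-fr),(fl+fr)/2+.012*x)
p=z['p'].astype(float);
for (u,v,n) in((374,280,'d'),):
  for e in((421,481),(533,481),(478,425),(478,538)): print(f(*e,.014))
# depth check of beam
d=z['d']; 
for u,v in((305,196),(374,280)):
  r=ray(z,u,v); print(z['o']+r*d[v,u])
print(bot.tcp_to_tips)
```

```text
screws [0.62989215 0.05603052] [ 0.61138784 -0.04155686] 0.09932626160583656 mid [0.62063999 0.00723683] yaw -0.18739310951287383
stops [0.65196655 0.02027552] [ 0.64493568 -0.01390319] 0.03489437141686654 yaw -0.2028789787947895 seat [0.62015531 0.00855155]
front [0.61540965 0.06558674] [ 0.59785238 -0.04744313] 0.11438535565947379 [0.61842093 0.00683622]
[ 0.43682034 -0.11458488]
[ 0.43590149 -0.17742822]
[ 0.46737915 -0.14757774]
[ 0.40504173 -0.14557012]
[0.62557138 0.00549698 0.04050323]
[ 0.43591987 -0.14650575  0.01232271]
0.011
```

Emit:
carry_out --deltas '[[[0,0,0.055],[14,34.5,0],147],[[0,0,0.055],[14,34.5,0],147],[[0,0,0.055],[14,34.5,0],147],[[0,0,0.055],[14,34.5,0],147],[[0,0,0.055],[14,34.5,0],147],[[0,0,0.055],[14,34.5,0],147],[[0,0,0.055],[14,34.5,0],147],[[0,0,0.055],[14,34.5,0],147],[[0,0,0.055],[14,34.5,0],147],[[0,0,0.055],[14,34.5,0],147],[[0,0,0.055],[14,34.5,0],147],[[0,0,0.055],[14,34.5,0],147],[[0,0,0],[0,0,-30],147],[[0,0,0],[0,0,-30],147],[[0,0,0],[0,0,-30],147],[[0,0,0],[0,0,-30],147],[[0,0,0],[0,0,-30],147],[[0,0,0],[0,0,0],147],[[0,0,0],[0,0,0],147]]'

```text
clock: 2.0
tcp_pos: [0.407, -0.1903, 0.0924]
tool_rot: [-2.728, -1.556, 0.001]
contact_force: [0.6, 0.6, 0.3]
finger_gap: 0.0361
grip_force: 0.0
```

Run:
```python
from h import *
a=snap('wrist','w1')[0]; b=snap('side','s1')[0]
print(viewer.calibration('wrist'))
b=cv2.resize(b[180:300,150:350],None,fx=3,fy=3,interpolation=cv2.INTER_CUBIC)
cv2.imwrite('pics/m1.png',np.vstack([cv2.resize(a,(600,375)),b[:225]] ) if 0 else a)
```

```text
{'K': array([[291.92497338,   0.        , 320.66017074],
       [  0.        , 291.92497338, 194.72934397],
       [  0.        ,   0.        ,   1.        ]]), 'origin': array([ 0.44318713, -0.13002541,  0.2252068 ]), 'attitude': array([-0.27094949,  0.07159246, -0.53129784])}
```

View pics/m1.png

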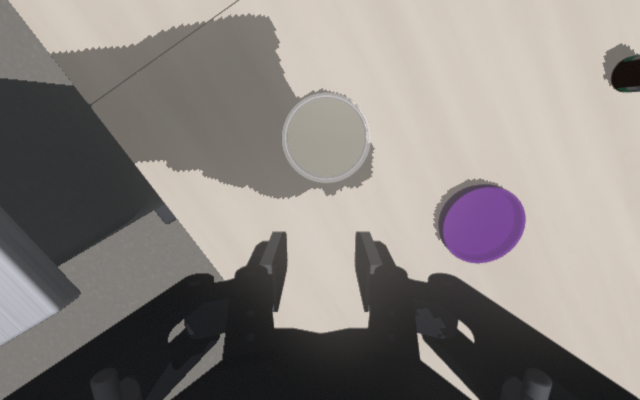

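The wrist view shows the dish centred at (326,138), straight ahead of the pads, whose midline is near column 321. I'll check its position.

Run:
```python
from h import *
z=load('w1'); P=onplane(z,326.5,138,.014);print(P, onplane(z,283,138,.014)-onplane(z,370,138,.014))
t=np.array(bot.state()['tcp_pos']);d=(P-t)[:2];a=np.radians(59.4);c,s=np.cos(a),np.sin(a)
print('ahead',d@[c,s],'left',d@[-s,c],t)
```

```text
[ 0.4364524  -0.14703906  0.014     ] [-0.05302666  0.03136137  0.        ]
ahead 0.052023675593987996 left -0.001808570399132171 [ 0.40841348 -0.19089739  0.09379885]
```

Emit:
carry_out --deltas '[[[0,0,0],[1.3,-0.8,-25],147],[[0,0,0],[0,0,-25],147],[[0,0,0],[0,0,-15],147],[[0,0,0],[0,0,-9],147],[[0,0,0],[0,0,0],147],[[0,0,0],[0,0,0],147],[[0,0,0],[0,0,0],147]]'

```text
clock: 2.8
tcp_pos: [0.4095, -0.1917, 0.0195]
tool_rot: [2.727, 1.556, 0.002]
contact_force: [0.3, 0.0, 0.4]
finger_gap: 0.0365
grip_force: 0.0
```

Emit:
carry_out --deltas '[[[0,0,0],[0,0,-5],147],[[0,0,0],[0,0,0],147],[[0,0,0],[2,3.4,0],147],[[0,0,0],[2,3.4,0],147],[[0,0,0],[2,3.4,0],147],[[0,0,0],[2,3.4,0],147],[[0,0,0],[2,3.4,0],147],[[0,0,0],[2,3.4,0],147],[[0,0,0],[3,5.2,0],147],[[0,0,0],[3,5.2,0],147],[[0,0,0],[3,5.2,0],147],[[0,0,0],[3,5.2,0],147],[[0,0,0],[3,5.2,0],147],[[0,0,0],[3,5.2,0],147],[[0,0,0],[3,5.2,0],147],[[0,0,0],[3,5.2,0],147],[[0,0,0],[0,0,0],147]]'

```text
clock: 4.5
tcp_pos: [0.4452, -0.1282, 0.0134]
tool_rot: [2.728, 1.559, 0.001]
contact_force: [-0.2, 0.3, -1.2]
finger_gap: 0.036
grip_force: 0.0
```

Run:
```python
from h import *
a=snap('wrist','w2')[0]; s=bot.state();print(s['tcp_pos'],s['contact_force'])
```

```text
[ 0.44479697 -0.12876106  0.01336099] [ 0.30934256 -0.20817717  0.21025303]
```

View pics/w2.png

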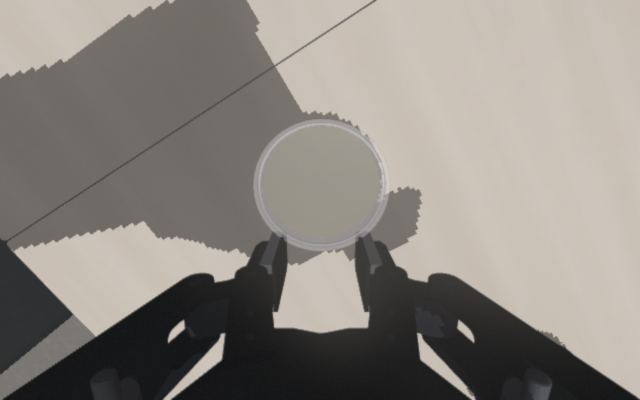

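The dish now sits centred at (320,185), touching both pad tips evenly.

Run:
```python
from h import *
z=load('w2'); P=onplane(z,320.5,185,.014);t=np.array(bot.state()['tcp_pos']);print(P,np.linalg.norm((P-t)[:2]),np.array([.5365,.0236])-P[:2])
```

```text
[ 0.46355864 -0.09543708  0.014     ] 0.03824248590768017 [0.07294136 0.11903708]
```

Emit:
carry_out --deltas '[[[0,0,0],[2,3.2,0],147],[[0,0,0],[3.5,5.7,0],147],[[0,0,0],[4,6.5,0],147],[[0,0,0],[4,6.5,0],147],[[0,0,0],[4,6.5,0],147],[[0,0,0],[4,6.5,0],147],[[0,0,0],[4,6.5,0],147],[[0,0,0],[4,6.5,0],147],[[0,0,0],[4,6.5,0],147],[[0,0,0],[4,6.5,0],147],[[0,0,0],[4,6.5,0],147],[[0,0,0],[4,6.5,0],147],[[0,0,0],[4,6.5,0],147],[[0,0,0],[4,6.5,0],147],[[0,0,0],[4,6.5,0],147],[[0,0,0],[4,6.5,0],147],[[0,0,0],[4,6.5,0],147],[[0,0,0],[4,6.5,0],147],[[0,0,0],[2,3.5,0],147],[[0,0,0],[1,1.5,0],147]]'

```text
clock: 6.55
tcp_pos: [0.5172, -0.0107, 0.0133]
tool_rot: [2.728, 1.558, 0.0]
contact_force: [0.0, 0.9, -1.3]
finger_gap: 0.0362
grip_force: 0.1
```

Emit:
carry_out --deltas '[[[0,0,0],[0,0,0],147],[[0,0,0],[-5,-8.5,0],147],[[0,0,0],[-8,-13,0],147],[[0,0,0],[-5,-8,30],147],[[0,0,0],[0,0,40],147],[[0,0,0],[0,0,20],147],[[0,0,0],[0,0,0],147],[[0,0,0],[0,0,0],147]]'

```text
clock: 7.35
tcp_pos: [0.4981, -0.0423, 0.1032]
tool_rot: [2.73, 1.554, -0.001]
contact_force: [-0.7, -0.4, -0.9]
finger_gap: 0.036
grip_force: 0.0
```

Run:
```python
from h import *
a=snap('wrist','w3')[0]; s=bot.state();print(s['tcp_pos'],s['tool_rot'])
snap('top','top3')
```

```text
[ 0.49757001 -0.04191257  0.102456  ] [-2.72937183 -1.55457688  0.00309646]
```

View pics/w3.png

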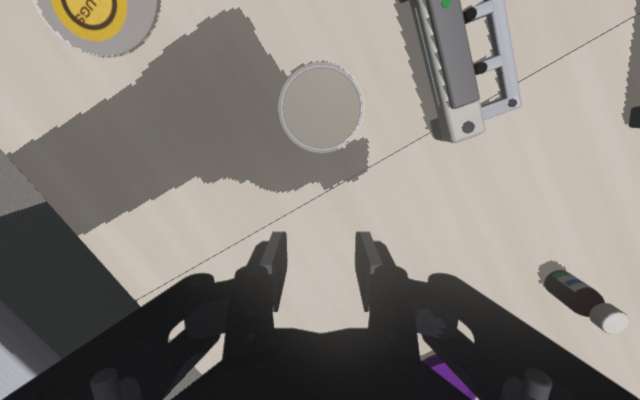

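The dish is centred at (320,108) in front of the bridge, and the stops show at about (470,14) and (481,67).

Run:
```python
from h import *
z=load('w3'); P=onplane(z,320.5,108,.014);print('dish',P)
a,b=onplane(z,470,14,.012),onplane(z,480,67,.012);print('stops',a,b,np.linalg.norm(a-b),np.arctan2(-(a-b)[0],(a-b)[1]))
d=P[:2]-[.620,.0075];y=-.19;c,s=np.cos(y),np.sin(y);print('in scanner',d@[c,s],d@[-s,c]); print('seat w',(a+b)[:2]/2-.0288*np.array([c,s]))
print('TCP goal 52 behind',P[:2]-.052*np.array([c,s]))
```

```text
dish [0.53439021 0.02059306 0.014     ]
stops [0.65197942 0.02134686 0.012     ] [ 0.64516119 -0.012991    0.012     ] 0.03500823618255847 -0.1960135100733806
in scanner -0.08654191598849037 -0.0033107323506818484
seat w [0.62028859 0.00961707]
TCP goal 52 behind [0.48332599 0.03041372]
```

Emit:
carry_out --deltas '[[[0,0,-0.1227],[-1.5,7.3,0],147],[[0,0,-0.1227],[-1.5,7.3,0],147],[[0,0,-0.1227],[-1.5,7.3,0],147],[[0,0,-0.1227],[-1.5,7.3,0],147],[[0,0,-0.1227],[-1.5,7.3,0],147],[[0,0,-0.1227],[-1.5,7.3,0],147],[[0,0,-0.1227],[-1.5,7.3,0],147],[[0,0,-0.1227],[-1.5,7.3,0],147],[[0,0,-0.1227],[-1.5,7.3,0],147],[[0,0,-0.1227],[-1.5,7.3,0],147],[[0,0,0],[0,0,-20],147],[[0,0,0],[0,0,-20],147],[[0,0,0],[0,0,0],147],[[0,0,0],[0,0,0],147],[[0,0,0],[0,0,0],147]]'

```text
clock: 8.95
tcp_pos: [0.4844, 0.0321, 0.0637]
tool_rot: [3.127, -0.298, 0.001]
contact_force: [0.5, 0.5, 0.3]
finger_gap: 0.0361
grip_force: 0.0
```

Run:
```python
from h import *
snap('wrist','w4'); s=bot.state();print(s['tcp_pos'],s['tool_rot'])
```

```text
[0.48454164 0.03213697 0.06393932] [-3.12729069e+00  2.98458270e-01 -1.66377549e-03]
```

View pics/w4.png

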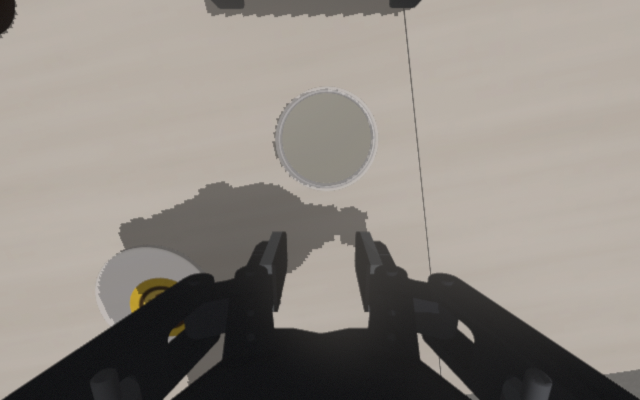

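The dish is at (326,139), about 3 mm right of the pad midline at 320. I'll lower with a small correction and push in.

Emit:
carry_out --deltas '[[[0,0,0],[-0.4,-2,-25],147],[[0,0,0],[0,0,-18],147],[[0,0,0],[0,0,-6],147],[[0,0,0],[0,0,0],147],[[0,0,0],[0,0,0],147],[[0,0,0],[3,-0.4,0],147],[[0,0,0],[3,-0.4,0],147],[[0,0,0],[3,-0.4,0],147],[[0,0,0],[3,-0.5,0],147],[[0,0,0],[3,-0.5,0],147],[[0,0,0],[4,-0.6,0],147],[[0,0,0],[4,-0.6,0],147],[[0,0,0],[4,-0.6,0],147],[[0,0,0],[4,-0.6,0],147],[[0,0,0],[4,-0.6,0],147],[[0,0,0],[4,-0.6,0],147],[[0,0,0],[4,-0.6,0],147],[[0,0,0],[4,-0.6,0],147],[[0,0,0],[4,-0.6,0],147],[[0,0,0],[0,0,0],147]]'

```text
clock: 11.0
tcp_pos: [0.5354, 0.0225, 0.0144]
tool_rot: [-3.127, 0.299, -0.001]
contact_force: [-0.6, -0.7, -0.0]
finger_gap: 0.036
grip_force: 0.0
```

Run:
```python
from h import *
snap('wrist','w5'); s=bot.state();print(s['tcp_pos'],s['tool_rot'],s['contact_force'])
```

```text
[0.53493978 0.02255593 0.01436419] [ 3.12737021e+00 -2.98473302e-01  3.97319737e-04] [ 0.14981156 -0.25192309  0.41943074]
```

View pics/w5.png

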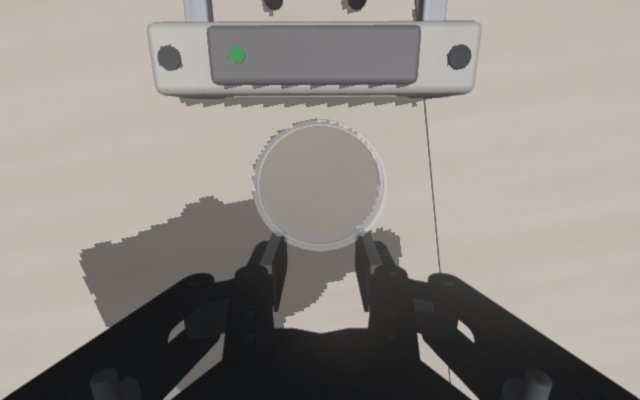

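The dish is caged at (320,185), square to the bridge. The screws are at (169,58) and (459,56), so the lateral offset is small.

Run:
```python
from h import *
z=load('w5');P=onplane(z,320,185,.014);a,b=onplane(z,169,58,.042),onplane(z,459,56.5,.042);s=(a+b)/2
v=(a-b)[:2];v/=np.linalg.norm(v);x=np.array([v[1],-v[0]]);t=bot.state()['tcp_pos']
print(P,s,np.arctan2(x[1],x[0]),np.linalg.norm(a-b));d=(s-P)[:2];print('fwd',d@x,'left',d@v,'world',d, np.linalg.norm((P-t)[:2]))
```

```text
[0.57116319 0.01682664 0.014     ] [0.62050832 0.00922524 0.042     ] -0.1861175509977337 0.09463043409030446
fwd 0.04989954047707124 left 0.0016609434816982265 world [ 0.04934513 -0.0076014 ] 0.036673702527947834
```

Emit:
carry_out --deltas '[[[0,0,0],[3,-0.5,0],147],[[0,0,0],[4,-0.6,0],147],[[0,0,0],[4,-0.6,0],147],[[0,0,0],[4,-0.6,0],147],[[0,0,0],[4,-0.6,0],147],[[0,0,0],[4,-0.6,0],147],[[0,0,0],[4,-0.6,0],147],[[0,0,0],[4,-0.7,0],147],[[0,0,0],[4,-0.7,0],147],[[0,0,0],[3,-0.5,0],147],[[0,0,0],[2,-0.4,0],147],[[0,0,0],[2,-0.4,0],147],[[0,0,0],[1,-0.2,0],147],[[0,0,0],[1,-0.2,0],147],[[0,0,0],[0,0,0],147]]'

```text
clock: 12.55
tcp_pos: [0.5787, 0.0154, 0.0144]
tool_rot: [3.127, -0.298, 0.0]
contact_force: [0.6, 0.9, 0.2]
finger_gap: 0.0366
grip_force: 0.0
```

Run:
```python
from h import *
snap('wrist','w6'); snap('top','top6'); s=bot.state();print(s['tcp_pos'],s['contact_force'])
a=load('w6')['p'][:300,100:540]; b=load('top6')['p'][165:225,265:350]
cv2.imwrite('pics/m6.png',a)
```

```text
[0.57857731 0.01539496 0.01435426] [-0.11021292  0.34051178  0.25871473]
```

View pics/m6.png

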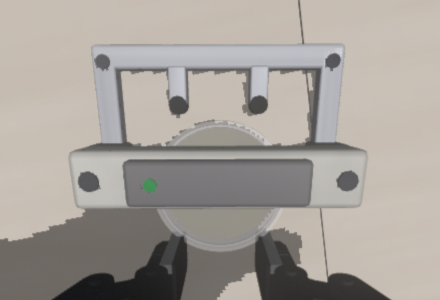

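The dish is under the beam at crop (220,185), with the stops at (178,105) and (258,104). A few millimetres remain.

Run:
```python
from h import *
z=load('w6');P=onplane(z,320,185,.014);a,b=onplane(z,278,105,.012),onplane(z,358.5,104,.012);m=(a+b)/2
v=(a-b)[:2];v/=np.linalg.norm(v);x=np.array([v[1],-v[0]]);d=(m-P)[:2];print(P,m,np.linalg.norm(a-b),'fwd to seat',d@x-.0288,'left',d@v)
```

```text
[0.61446743 0.00970147 0.014     ] [0.64977179 0.00366477 0.012     ] 0.035251563667826766 fwd to seat 0.007015195901168239 left 0.0003332189146401689
```

Emit:
carry_out --deltas '[[[0,0,0],[1,-0.2,0],147],[[0,0,0],[1,-0.2,0],147],[[0,0,0],[1,-0.2,0],147],[[0,0,0],[1,-0.2,0],147],[[0,0,0],[0.5,-0.1,0],147],[[0,0,0],[0,0,0],147]]'

```text
clock: 13.25
tcp_pos: [0.5832, 0.0145, 0.0144]
tool_rot: [3.127, -0.298, 0.0]
contact_force: [-0.0, 0.0, -0.3]
finger_gap: 0.036
grip_force: 0.0
```

```bash
cat > g.py <<'E'
from h import *
import sys
t=sys.argv[1]
snap('wrist',t); s=bot.state();print(s['tcp_pos'],s['contact_force'],s['joint_torque'].round(2))
cv2.imwrite('pics/c'+t+'.png',cv2.resize(load(t)['p'][70:270,220:420],None,fx=3,fy=3,interpolation=cv2.INTER_CUBIC))
E
python3 g.py w7
```

```text
[0.58318761 0.01445954 0.01436543] [ 0.72197411 -0.26145974  0.63025099] [ 1.000e-02 -4.754e+01 -6.600e-01 -1.782e+01  1.000e-02 -0.000e+00
  0.000e+00]
```

View pics/cw7.png

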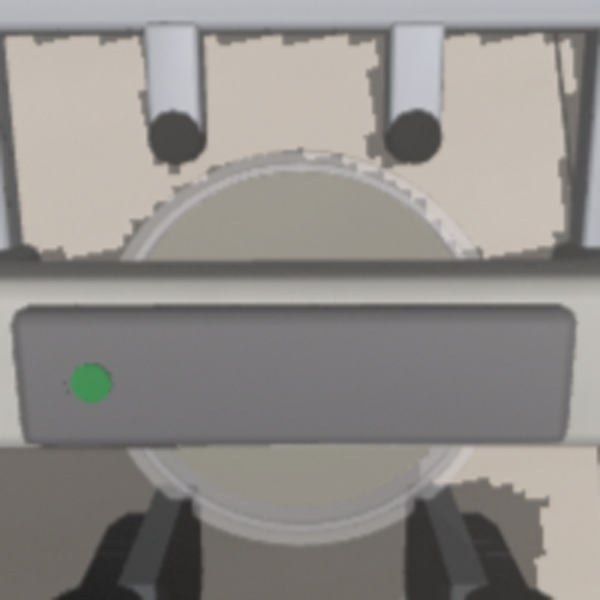

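The crop shows the dish centred under the beam with about 3 mm of travel left to the stops, which sit at (176,137) and (413,136). I'll finish in small steps and watch the force.

Emit:
carry_out --deltas '[[[0,0,0],[1,-0.2,0],147],[[0,0,0],[0.5,-0.1,0],147],[[0,0,0],[0.5,-0.1,0],147],[[0,0,0],[0,0,0],147]]'

```text
clock: 13.7
tcp_pos: [0.5852, 0.014, 0.0144]
tool_rot: [3.127, -0.298, 0.0]
contact_force: [-0.4, 0.3, 0.3]
finger_gap: 0.0363
grip_force: 0.0
```

Emit:
carry_out --deltas '[[[0,0,0],[0.5,-0.1,0],147],[[0,0,0],[0,0,0],147]]'

```text
clock: 13.9
tcp_pos: [0.5857, 0.014, 0.0143]
tool_rot: [3.127, -0.298, 0.0]
contact_force: [-0.3, -0.4, 0.1]
finger_gap: 0.0362
grip_force: 0.0
```

```bash
python3 g.py w8
python3 - <<'E'
from h import *
# compare stops/dish between frames: rim profile along column mid (crop col 300 -> u=320)
for t in('w7','w8'):
    g=cv2.cvtColor(load(t)['p'],cv2.COLOR_BGR2GRAY); print(t,g[95:140,320],g[235:256,320]); print(g[95:130,278])
s=[bot.state() for _ in range(1)];print(s[0]['contact_force'])
E
```

```text
[0.58563795 0.01399533 0.0143487 ] [-0.64099584 -0.13226812  0.37378771] [ 1.000e-02 -4.779e+01 -6.600e-01 -1.791e+01  1.000e-02 -2.000e-02
  0.000e+00]
w7 [190 190 191 190 189 190 190 190 190 190 190 190 190 189 190 190 189 189
 190 190 189 190 190 186 147 136 152 156 155 165 176 178 161 152 152 153
 152 152 153 152 152 152 152 152 151] [144 143 143 143 143 143 143 143 140 136 151 156 146 149 151 150 138 118
 109 108 108]
[196 195 195 194 194 194 193 193 193 193 191 160 106  77  74  73  73  74
  73  73  73  73  73  73  72  73  73  72  73  77 106 113 124 172 187]
w8 [190 189 190 190 190 190 190 190 190 190 191 190 190 191 190 190 191 190
 191 190 190 190 190 190 185 148 149 155 154 158 173 177 154 150 152 152
 152 152 152 152 152 152 152 152 152] [144 144 144 143 143 143 143 143 138 136 151 155 146 147 150 149 139 118
 109 108 107]
[195 196 195 194 195 195 195 194 194 193 193 193 192 193 192 192 186 136
  88  75  74  74  75  74  72  74  73  73  72  72  73  72  73  72  73]
[-0.64099584 -0.13226812  0.37378771]
```

Emit:
carry_out --deltas '[[[0,0,0],[0.5,-0.1,0],147],[[0,0,0],[0,0,0],147]]'

```text
clock: 14.15
tcp_pos: [0.5862, 0.0139, 0.0144]
tool_rot: [3.127, -0.298, 0.0]
contact_force: [0.6, -0.4, 0.3]
finger_gap: 0.0363
grip_force: 0.0
```

Emit:
carry_out --deltas '[[[0,0,0],[0.4,-0.1,0],147],[[0,0,0],[0,0,0],147]]'

```text
clock: 14.35
tcp_pos: [0.5865, 0.0138, 0.0143]
tool_rot: [3.127, -0.298, 0.0]
contact_force: [0.1, -0.3, -0.4]
finger_gap: 0.0362
grip_force: 0.0
```

```bash
python3 g.py w9
python3 - <<'E'
from h import *
g=[cv2.cvtColor(load(t)['p'],cv2.COLOR_BGR2GRAY) for t in('w7','w8','w9')]
for h in g: print(h[112:130,320],h[244:256,320])
p=load('w9')['p']
# stop blobs (dark) in window
m=(g[2][80:160,250:390]<100).astype(np.uint8); n,l,st,c=cv2.connectedComponentsWithStats(m); print([(x[:5],y.round(1)) for x,y in zip(st[1:],c[1:]) if x[4]>60])
E
```

```text
[0.58653035 0.01376358 0.01431891] [ 0.14286415 -0.00991778  0.2130173 ] [ 2.000e-02 -4.787e+01 -6.600e-01 -1.793e+01  2.000e-02 -2.000e-02
 -0.000e+00]
[189 190 190 189 190 190 186 147 136 152 156 155 165 176 178 161 152 152] [136 151 156 146 149 151 150 138 118 109 108 108]
[190 191 190 190 190 190 190 185 148 149 155 154 158 173 177 154 150 152] [136 151 155 146 147 150 149 139 118 109 108 107]
[190 190 190 190 190 189 190 188 172 187 169 155 159 173 176 153 150 152] [136 150 155 146 147 150 149 139 117 108 107 108]
[(array([ 97,   8,  20,  44, 284], dtype=int32), array([105.5,  39.5])), (array([ 20,  35,  19,  18, 251], dtype=int32), array([28.5, 43.6]))]
```

Emit:
carry_out --deltas '[[[0,0,0],[0.4,-0.1,0],147],[[0,0,0],[0,0,0],147]]'

```text
clock: 14.6
tcp_pos: [0.587, 0.0137, 0.0144]
tool_rot: [3.127, -0.298, 0.0]
contact_force: [-0.1, 0.2, -0.2]
finger_gap: 0.0361
grip_force: 0.0
```

Emit:
carry_out --deltas '[[[0,0,0],[0.4,-0.1,0],147],[[0,0,0],[0,0,0],147]]'

```text
clock: 14.8
tcp_pos: [0.5874, 0.0136, 0.0144]
tool_rot: [3.127, -0.298, 0.0]
contact_force: [0.0, 0.6, -0.7]
finger_gap: 0.0363
grip_force: 0.0
```

```bash
python3 g.py w10
python3 - <<'E'
from h import *
g=[cv2.cvtColor(load(t)['p'],cv2.COLOR_BGR2GRAY) for t in('w8','w9','w10')]
for h in g: print(h[112:130,320],h[244:256,320])
for h in g: print(h[105:145,278])
E
```

```text
[0.5873553  0.0135707  0.01435261] [ 0.46989026  0.11554117 -0.14959619] [ 2.000e-02 -4.794e+01 -6.600e-01 -1.795e+01  2.000e-02 -2.000e-02
 -0.000e+00]
[190 191 190 190 190 190 190 185 148 149 155 154 158 173 177 154 150 152] [136 151 155 146 147 150 149 139 118 109 108 107]
[190 190 190 190 190 189 190 188 172 187 169 155 159 173 176 153 150 152] [136 150 155 146 147 150 149 139 117 108 107 108]
[191 190 190 190 190 190 191 188 171 188 191 180 166 173 176 154 150 153] [136 150 154 146 147 150 149 139 118 108 107 108]
[193 193 192 193 192 192 186 136  88  75  74  74  75  74  72  74  73  73
  72  72  73  72  73  72  73  87 109 114 117 129 147 154 155 154 158 171
 177 174 160 153]
[194 193 193 193 192 191 191 191 188 158 103  76  72  73  73  73  73  72
  72  71  72  71  71  71  73  72  72  80 108 129 146 153 155 155 159 171
 177 175 160 153]
[194 194 194 194 193 193 193 192 192 191 187 144  94  75  74  74  73  73
  73  72  72  72  72  73  72  73  72  72  74 104 142 155 155 155 159 172
 177 175 159 153]
```

Emit:
carry_out --deltas '[[[0,0,0],[0.4,-0.1,0],147],[[0,0,0],[0,0,0],147]]'

```text
clock: 15.05
tcp_pos: [0.5878, 0.0135, 0.0144]
tool_rot: [3.127, -0.298, 0.0]
contact_force: [0.0, 0.1, -0.4]
finger_gap: 0.036
grip_force: 0.1
```

Emit:
carry_out --deltas '[[[0,0,0],[0.3,-0.1,0],147],[[0,0,0],[0,0,0],147]]'

```text
clock: 15.25
tcp_pos: [0.5879, 0.0134, 0.0143]
tool_rot: [3.127, -0.298, -0.0]
contact_force: [-1.3, -0.4, 1.0]
finger_gap: 0.0366
grip_force: 0.2
```

```bash
python3 g.py w11
python3 - <<'E'
from h import *
g=[cv2.cvtColor(load(t)['p'],cv2.COLOR_BGR2GRAY) for t in('w10','w11')]
for h in g: print(h[112:130,320],h[244:256,320])
for h in g: print(h[115:145,278])
E
```

```text
[0.58793846 0.01343417 0.0143375 ] [-0.0295353  -0.39727271  0.69826478] [ 7.00e-02 -4.80e+01 -6.10e-01 -1.81e+01  4.00e-02 -9.00e-02 -0.00e+00]
[191 190 190 190 190 190 191 188 171 188 191 180 166 173 176 154 150 153] [136 150 154 146 147 150 149 139 118 108 107 108]
[190 190 190 191 190 190 190 189 167 156 155 154 153 171 174 155 152 153] [139 151 156 147 147 149 150 146 121 109 108 108]
[187 144  94  75  74  74  73  73  73  72  72  72  72  73  72  73  72  72
  74 104 142 155 155 155 159 172 177 175 159 153]
[192 189 165 109  78  75  74  74  73  73  74  73  72  72  73  73  72  73
  74  81 110 145 155 155 154 169 176 175 160 152]
```

Contact with the stops now shows: the TCP lags, the joint torques step and the fingers spread slightly. I'll draw clear.

Emit:
carry_out --deltas '[[[0,0,0],[-2,0.4,0],147],[[0,0,0],[-5,1,0],147],[[0,0,0],[-10,1.9,0],147],[[0,0,0],[-15,2.8,0],147],[[0,0,0],[-20,3.8,10],147],[[0,0,0],[-15,2.8,30],147],[[0,0,0],[0,0,40],147],[[0,0,0],[0,0,30],147],[[0,0,0],[0,0,0],147],[[0,0,0],[0,0,0],147],[[0,0,0],[0,0,0],147]]'

```text
clock: 16.4
tcp_pos: [0.5195, 0.026, 0.1232]
tool_rot: [3.127, -0.298, -0.004]
contact_force: [-0.8, -0.8, 0.8]
finger_gap: 0.0357
grip_force: 0.0
```

Run:
```python
from h import *
snap('top','t12'); a=load('t12'); b=load('top0'); s=bot.state(); print(s['tcp_pos'],s['contact_force'])
dif=cv2.absdiff(a['p'],b['p']).max(2)
for n,u,v in(('lid',237,280),('jar',219,186),('vial',402,188)): print(n,(dif[v-25:v+25,u-25:u+25]>40).sum())
snap('wrist','w12'); z=load('w12')
for P in([.6205,.0085,.014],[.6498,.003,.012],[.5885,.0146,.014]): print(proj(z,P))
g=cv2.cvtColor(z['p'],cv2.COLOR_BGR2GRAY); u,v=map(round,proj(z,[.5885,.0146,.014])); print(v,g[v-8:v+9,u])
```

```text
[0.5195061  0.02597483 0.12287476] [ 0.42558115 -0.53022502  0.02847763]
lid 1468
jar 0
vial 0
(np.float64(319.2038963481734), np.float64(65.30481979761518))
(np.float64(318.96416597056356), np.float64(21.883718612813908))
(np.float64(319.3442674112916), np.float64(110.00185811764969))
110 [138 138 139 152 142 136 117 116 154 167 169 169 168 168 168 169 170]
```

The dish's front rim is where a seated dish's should be. The lid region changed between pictures, so I'll check whether that is only arm shadow before handing in.

```bash
python3 - <<'E'
from h import *
for t in('top0','t12'):
    p=load(t)['p'][255:305,212:262].astype(int); m=(p[...,2]-p[...,0])>60; y,x=np.nonzero(m); print(t,m.sum(),x.mean(),y.mean())
E
python3 -c "
from station import bot; print(bot.finish_job())"
```

```text
top0 370 25.84054054054054 27.39189189189189
t12 0 nan nan
the job is handed in; nothing more can be done
None<stdin>:3: RuntimeWarning: Mean of empty slice.
  ret = ret.dtype.type(ret / rcount)
```

The job is handed in: the pale dish is against the stops within about 1 mm of the seat point by measurement, and the arm is clear. The jar and vial look unmoved, but my last lid check found no label in the final top view (probably hidden by the arm) and I handed in without resolving it; the fingers never went near the lid.

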